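# Gauge the bearing blocks and sort them

## Robot

A 6-joint arm with a two-finger parallel gripper is mounted at the origin on a cart in front of the work surface, level with it; the furniture and walls round the work are solid. World frame = base frame: x ahead of the robot, y to its left, z up, the work surface at z = 0. Lengths are in m, angles in rad, forces in N, time in s.
With the tool pointing down it reaches from about 0.375 to 0.9 m from the base axis. Payload 3.1 kg.
Tool frame: the origin (TCP) lies on the centre line of the jaws, within the pads' length; the fingertips stand 8 mm ahead of it and the grasp point (between the pads) lies 11 mm behind it; z points along the fingers, y is the line along which they close (so a half turn about z gives the same grasp; the last joint's range is limited). The gripper opens to 87 mm and grips with 3 to 60 N. Pads are 19 mm wide; open, the fingers measure 117 mm over their backs; the gripper's body (75 mm by 190 mm) begins 51 mm behind the grasp point.
Start: joints at [-1.438, 0.527, 1.433, -0, 1.181, -0.178], TCP at [0.192, -0.595, 0.231] pointing down, gripper open.
Joint ranges: [-3.08, 3.08], [-0.75, 2.2], [0.22, 2.44], [-1.43, 4.57], [0, 2.65], [-2.85, 2.85]. Speed limits (rad/s): [2.79, 2.79, 3.14, 3.14, 3.14, 3.14].

## Interface

Orientations are given as a unit quaternion [x, y, z, w].
In Python, from rig import robot gives the robot as it stands. The module is installed in compiled form; this text tells all that it offers.
- The arm moves only by the tool send_rows, never from a script. Its argument "increments" is one flat list of numbers, 7 for each row, row after row: the turn, a rotation vector about the world's x, y, z in rad, then the shift along the world's x, y, z in cm, then the opening, from 0 (shut) to 1 (fully open). A call has 1 to 20 rows; each row shifts and turns the commanded pose from where the row before left it; what a row does not reach is not made up. A row lasts 1/12 s, in which the tool goes at most 41.7 mm and 7.16 degrees, less where a joint would pass 70% of its speed; a pose out of reach is approached as far as the arm can. A call is refused whole if a number of a shift passes 4.17 or a number of a turn 0.125, either way. A call with a gripper value outside its range is refused whole. The fingers move at their own pace and stop on an object; "newtons" is the grip in N (left out, the last holds). Time passes only in rows, so rows that do not move let the fingers close. It gives the time, the measured TCP pose, the force, the opening and the grip force at its end, in the units of the state.
- robot.get_obs(): the state, without advancing time (a new reading comes with each control period).
- robot.camera(name): name is "scene" or "side" or "wrist"; returns a dict with "image" (400x640x3 uint8, red, green, blue), "range_z" (400x640 float32, m along the optical axis (not along the pixel's ray), 0 where there is no reading), "fx", "fy", "cx", "cy" (pixels), "dist_coeffs" ([k1, k2, p1, p2, k3] as OpenCV has them; the pictures are not rectified), "R" (3x3) and "t" (3): a world point X has camera coordinates R X + t. Camera axes: x right, y down, z forward; pixel columns grow to the right and rows downward; lengths in m; the calibration is good to about 2 mm. A picture is of the moment at which its call begins.
- robot.hand_in(): hands the job in; it is judged then, once.
The state is a dict: "time": time; "q": joint angles; "joint_velocities": joint speeds; "joint_torque": joint torques, N m; "position": TCP position; "tool_rot": TCP orientation; "ft_force": force on the tool from outside, world axes, zero at the start; "moment": the same for the moment, N m; "grip_width": finger opening in m; "grip_force": force on a finger pad.
Only numpy, scipy, OpenCV 4.12 (cv2) and the standard library are available. Lean on these libraries where they do the work, as an engineer would, in place of code of your own. Each camera call takes 0.05 s, during which the arm holds its last target. There are 200 camera calls.

## Task

Check the bore of every bearing block standing on the bench with the double-ended plug gauge, taking them in the order red, yellow, blue (any may be missing): first put the go end (green band) in fully home, then try the no-go end (red band) squarely in the mouth of the bore, pressing lightly, to see whether it is refused or goes in (if it goes in, push it about half-way or further). Never lift or tip the blocks: slide each along the bench into the green outline if its bore refuses the no-go end, or into the red outline if the bore is worn and lets the no-go end in, so that its foot stands inside the line. Leave the gauge lying lengthwise on its cork mat and do not disturb the other things.

Things in the scene. Friction and masses are not known exactly. Their poses are not given: they have to be found in the camera images.
- gauge_center (a point): Centre of the plug gauge's square aluminium handle (24 x 64 x 24 mm, x y z), on the gauge's axis, which is its own y. Green band and go plug (18 mm diameter, 48 mm long) at +y; red band and no-go plug (23 mm diameter, 20 mm long) at -y. 12 mm above the bench when it lies there. 150 g; grip across the 24 mm width.
- gauge_go_tip (a point): Centre of the end face of the go plug (80 mm from the gauge's centre along its +y).
- gauge_go_shoulder (a point): Where the go plug meets the handle (32 mm from the gauge's centre along its +y); the handle is too big for any bore, so this shoulder meets the block's face when the go plug is fully home.
- gauge_nogo_tip (a point): Centre of the end face of the no-go plug (52 mm from the gauge's centre along its -y).
- gauge: The plug gauge; origin on the underside of the handle's middle, 12 mm below the axis; axes as for its centre.
- block_red: Steel bearing block, red disc on top, 0.85 kg, may be absent. Origin: centre of its underside, z up. Foot 76 x 60 x 10 mm (x, y, z); the body on it, 48 x 46 mm (x, y), rises to 54 mm: grip it across the 48 mm. A round bore runs right through along y, 46 mm long, open at both faces, axis 32 mm up; diameter 20.4 mm if good, 25.4 mm if worn.
- block_red_bore (a point): Middle of the red block's bore (on the bore axis, 32 mm above its underside). A push of more than about 4 N along the bench may shift the block.
- block_red_mouth_a (a point): Centre of the red block's bore mouth on its +y face.
- block_red_mouth_b (a point): Centre of the red block's bore mouth on its -y face.
- block_yellow: Steel bearing block, yellow disc on top, 0.85 kg, may be absent. Origin: centre of its underside, z up. Foot 76 x 60 x 10 mm (x, y, z); the body on it, 48 x 46 mm (x, y), rises to 54 mm: grip it across the 48 mm. A round bore runs right through along y, 46 mm long, open at both faces, axis 32 mm up; diameter 20.4 mm if good, 25.4 mm if worn.
- block_yellow_bore (a point): Middle of the yellow block's bore (on the bore axis, 32 mm above its underside). A push of more than about 4 N along the bench may shift the block.
- block_yellow_mouth_a (a point): Centre of the yellow block's bore mouth on its +y face.
- block_yellow_mouth_b (a point): Centre of the yellow block's bore mouth on its -y face.
- block_blue: Steel bearing block, blue disc on top, 0.85 kg, may be absent. Origin: centre of its underside, z up. Foot 76 x 60 x 10 mm (x, y, z); the body on it, 48 x 46 mm (x, y), rises to 54 mm: grip it across the 48 mm. A round bore runs right through along y, 46 mm long, open at both faces, axis 32 mm up; diameter 20.4 mm if good, 25.4 mm if worn.
- block_blue_bore (a point): Middle of the blue block's bore (on the bore axis, 32 mm above its underside). A push of more than about 4 N along the bench may shift the block.
- block_blue_mouth_a (a point): Centre of the blue block's bore mouth on its +y face.
- block_blue_mouth_b (a point): Centre of the blue block's bore mouth on its -y face.
- pass_lane: Green outline painted on the bench for blocks that pass, 122 x 190 mm inside (x, y), flat; origin at its centre, room for two blocks one behind the other along y.
- rework_lane: Red outline painted on the bench for worn blocks, 122 x 190 mm inside (x, y), flat; origin at its centre. Which outline is nearer the robot varies.
- gauge_mat: Flat cork mat, 110 x 190 mm (x, y), under 1 mm thick, where the gauge lies along the mat's long y axis; origin at its centre.
- analyser_corner (a point): Front left corner of the big signal analyser, a fixed solid box reaching from 15 mm to 0.25 m above the bench (this point 67 mm up). From here its front runs to -y, receding by 0.2 mm in x per mm; knobs stand up to 40 mm proud of it, from 90 mm up. Keep the hand clear of it.
- black_tape: Roll of black tape, 70 mm across, 19 mm high, a bystander to leave alone; origin at the centre of its underside.
- fine_screwdriver: Small red-handled screwdriver, 151 mm long, lying along its y, a bystander to leave alone; origin at the centre of its underside.
- brass_adapter: Brass-coloured coaxial adapter, 20 x 33 x 20 mm, a bystander to leave alone; origin at the centre of its underside.

How it is judged:
On the way, in this order (a step that is already met when the one before it is completed fails the run):
1. the go end is fully home in the red block's bore (shoulder within 6 mm of the face) (distance between gauge_go_shoulder and block_red_bore below 0.029 m and distance between gauge_go_tip and block_red_bore below 0.031 m), for 0.2 s.
2. the no-go end, in line with the red block's bore, is pressed against its mouth and refused ((distance between gauge_nogo_tip and block_red_mouth_a below 0.006 m or distance between gauge_nogo_tip and block_red_mouth_b below 0.006 m) and angle between the y axis of gauge and the y axis of block_red, either way round below 0.12 rad and contact force between gauge and block_red above 0.7 N), for 0.2 s.
3. the go end is fully home in the yellow block's bore (shoulder within 6 mm of the face) (distance between gauge_go_shoulder and block_yellow_bore below 0.029 m and distance between gauge_go_tip and block_yellow_bore below 0.031 m), for 0.2 s.
4. the no-go end is tried in the yellow block's bore and enters it by 8 mm or more (worn) (distance between gauge_nogo_tip and block_yellow_bore below 0.015 m), for 0.2 s.
5. the go end is fully home in the blue block's bore (shoulder within 6 mm of the face) (distance between gauge_go_shoulder and block_blue_bore below 0.029 m and distance between gauge_go_tip and block_blue_bore below 0.031 m), for 0.2 s.
6. the no-go end, in line with the blue block's bore, is pressed against its mouth and refused ((distance between gauge_nogo_tip and block_blue_mouth_a below 0.006 m or distance between gauge_nogo_tip and block_blue_mouth_b below 0.006 m) and angle between the y axis of gauge and the y axis of block_blue, either way round below 0.12 rad and contact force between gauge and block_blue above 0.7 N), for 0.2 s.
At the end, for the whole second after the job is handed in: Each block stands upright, at rest, its centre within 30 mm (x) and 70 mm (y) of its outline's centre (green: refuses the no-go; red: worn); the gauge lies within 45 mm (x) and 50 mm (y) of the mat's centre, within 0.4 rad of the mat's y (x of block_red in the frame of pass_lane between -0.03 and 0.03 m and y of block_red in the frame of pass_lane between -0.07 and 0.07 m and angle between each of block_red, block_yellow, block_blue's own z axis and vertical below 0.1 rad and height (world z) of each of block_red, block_yellow, block_blue below 0.004 m and linear speed of each of block_red, block_yellow, block_blue, gauge below 0.02 m/s and x of block_yellow in the frame of rework_lane between -0.03 and 0.03 m and y of block_yellow in the frame of rework_lane between -0.07 and 0.07 m and x of block_blue in the frame of pass_lane between -0.03 and 0.03 m and y of block_blue in the frame of pass_lane between -0.07 and 0.07 m and x of gauge_center in the frame of gauge_mat between -0.045 and 0.045 m and y of gauge_center in the frame of gauge_mat between -0.05 and 0.05 m and angle between the y axis of gauge and the y axis of gauge_mat, either way round below 0.4 rad and height (world z) of gauge_center below 0.016 m); the robot touches nothing.
It fails at once if the red block is lifted more than 8 mm off the bench or tipped over (height (world z) of block_red above 0.008 m or angle between block_red's own z axis and vertical above 0.5 rad).
It fails at once if the yellow block is lifted more than 8 mm off the bench or tipped over (height (world z) of block_yellow above 0.008 m or angle between block_yellow's own z axis and vertical above 0.5 rad).
It fails at once if the blue block is lifted more than 8 mm off the bench or tipped over (height (world z) of block_blue above 0.008 m or angle between block_blue's own z axis and vertical above 0.5 rad).
It fails at once if the tape, screwdriver or adapter is moved more than 25 mm (distance of any of black_tape, fine_screwdriver, brass_adapter from where it was at the start of the episode above 0.025 m).
Of block_red, block_yellow, block_blue only 2 to 3 are there at a start; the rules pass over those that are not, and their reading is None.
At some moment in a run one of block_red, block_yellow, block_blue may be knocked a few centimetres aside while the robot is not near it.
It also fails if it takes over 210 s, if anything falls off the work surface, if the arm or the gripper's body presses on something with over 40 N, if the wrist force passes 120 N, or if a joint passes its speed limit or range.

## Working session

There is one attempt and no reset: what is moved stays moved. The work goes in short steps, Python scripts to look and compute and a tool call to move; the robot and the scene stay as the last step left them, time stands still between calls to the robot, and variables do not carry over. Pictures are saved under pics/ and viewed, at most 14 in all, crops included, and the job is handed in when it is done.

Besides the shell and the picture viewer there is one more tool, called as name(argument=value, ...), one argument or row to a line, values as JSON. send_rows: Moves the arm, as the interface text tells. Its arguments: {"type":"object","properties":{"increments":{"type":"array"},"newtons":{"type":"number"}},"required":["increments"]}

```bash
mkdir -p pics; ls; cat > h.py <<'E'
import numpy as np, cv2, pickle
from rig import robot
def cam(n):
    c=robot.camera(n); c={k:(np.array(v) if not isinstance(v,str) else v) for k,v in c.items()}
    pickle.dump(c,open(f'{n}.pkl','wb')); return c
def load(n): return pickle.load(open(f'{n}.pkl','rb'))
def K(c): return np.array([[c['fx'],0,c['cx']],[0,c['fy'],c['cy']],[0,0,1.]],float)
def ray(c,uv):
    p=cv2.undistortPoints(np.array(uv,float).reshape(-1,1,2),K(c),c['dist_coeffs']).reshape(-1,2)
    d=np.c_[p,np.ones(len(p))]@c['R']; o=-c['R'].T@c['t']; return o,d
def plane(c,uv,z):
    o,d=ray(c,uv); return o+d*((z-o[2])/d[:,2])[:,None]
def cloud(c):
    v,u=np.mgrid[0:400,0:640]; o,d=ray(c,np.c_[u.ravel(),v.ravel()])
    return (o+d*c['range_z'].reshape(-1,1)).reshape(400,640,3)
def save(c,name): cv2.imwrite(f'pics/{name}.png',c['image'][:,:,::-1])
def st():
    o=robot.get_obs(); print({k:np.round(o[k],4).tolist() for k in ('time','q','position','tool_rot','ft_force','grip_width','grip_force')})
E
python3 - <<'E'
from h import *
for n in ('scene','side'):
    c=cam(n); save(c,n+'0'); print(n,-c['R'].T@c['t'],c['R'][2])
st()
E
```

```text
pics
scene [-0.40851641 -0.91821611  0.7662042 ] [ 0.66303562  0.57462405 -0.47978221]
side [ 0.43198354 -1.22318232  0.61374719] [ 0.11044425  0.90047646 -0.42064737]
{'time': 0.1, 'q': [-1.4375, 0.5284, 1.4337, -0.0, 1.1814, -0.1785], 'position': [0.1917, -0.5942, 0.2297], 'tool_rot': [0.9879, 0.1553, 0.0, -0.001], 'ft_force': [1.0847, -0.3429, -0.7044], 'grip_width': 0.0869, 'grip_force': 0.0}
```

View pics/scene0.png

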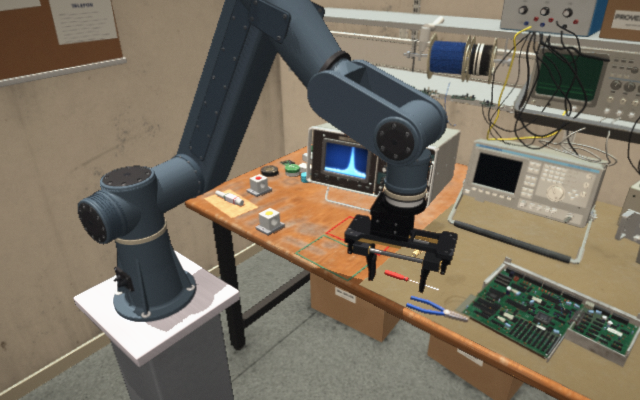

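View pics/side0.png

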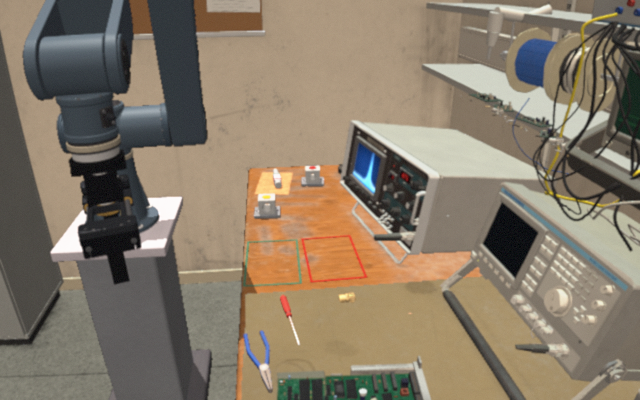

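The scene view shows the red block at about (260,185) and the yellow at (269,218), with the gauge on its mat at (230,200). In the side view red is at (312,177), yellow at (267,205), the green outline around (272,262), the red outline around (335,258), the screwdriver at (289,318) and the adapter at (347,297). No blue block is visible.

```bash
python3 - <<'E'
from h import *
for n in ('scene','side'):
    c=load(n); hsv=cv2.cvtColor(c['image'],cv2.COLOR_RGB2HSV); P=cloud(c); h,s,v=[hsv[...,i].astype(int) for i in range(3)]
    roi=(P[...,0]>.1)&(P[...,0]<1)&(abs(P[...,1])<.8)&(P[...,2]>-.03)&(P[...,2]<.1)&(c['range_z']>0)
    for nm,m,z in (('red',((h<6)|(h>174))&(s>190)&(v>90),.054),('yel',(h>20)&(h<34)&(s>130)&(v>120),.054),('blue',(h>100)&(h<130)&(s>120),.054),('green',(h>40)&(h<85)&(s>60),0)):
        k,l,stt,ce=cv2.connectedComponentsWithStats((m&roi).astype(np.uint8),connectivity=8)
        for i in range(1,k):
            if stt[i,4]>=6:
                print(n,nm,stt[i].tolist(),ce[i].round(1),plane(c,ce[i],z)[0].round(3), np.median(P[l==i],0).round(3))
c=load('side')
# lane corners (approx)
for nm,pts in (('green',[(246,240),(299,240),(301,284),(246,286)]),('red',[(302,238),(351,236),(367,277),(312,282)]),('mat',[(261,172),(293,173),(290,195),(255,195)]),('gauge',[(275,170),(280,185)])):
    print(nm,plane(c,pts,0).round(3).tolist())
E
```

```text
scene red [386, 273, 7, 3, 8] [388.8 274. ] [ 0.395 -0.461  0.054] [ 0.441 -0.433  0.013]
scene yel [267, 212, 5, 3, 12] [268.8 212.8] [0.419 0.002 0.054] [0.418 0.    0.055]
scene blue [407, 297, 37, 18, 193] [425.5 306.5] [ 0.346 -0.592  0.054] [ 0.39  -0.572  0.012]
scene green [284, 163, 16, 10, 119] [291.3 167.6] [0.801 0.267 0.   ] [0.757 0.217 0.028]
scene green [301, 246, 6, 4, 6] [303.5 247.5] [ 0.402 -0.16   0.   ] [ 0.403 -0.16   0.   ]
scene green [296, 252, 8, 6, 10] [298.9 254.5] [ 0.367 -0.173  0.   ] [ 0.365 -0.174  0.001]
scene green [311, 261, 13, 8, 16] [317.3 264.4] [ 0.365 -0.246 -0.   ] [ 0.364 -0.246  0.001]
scene green [356, 265, 11, 9, 15] [360.9 269.3] [ 0.424 -0.355  0.   ] [ 0.426 -0.355  0.001]
scene green [330, 271, 7, 4, 7] [333.  272.7] [ 0.363 -0.304  0.   ] [ 0.362 -0.305  0.001]
scene green [501, 270, 9, 7, 33] [505.  273.1] [ 0.66  -0.671  0.   ] [ 0.642 -0.675  0.013]
scene green [338, 275, 6, 4, 6] [340.5 276.5] [ 0.363 -0.331 -0.   ] [ 0.362 -0.332  0.001]
scene green [347, 275, 8, 6, 11] [350.4 277.5] [ 0.377 -0.354  0.   ] [ 0.375 -0.354 -0.  
[... 1564 characters left out ...]
0.016]
side green [277, 378, 27, 22, 354] [288.4 388.5] [ 0.446 -0.66   0.   ] [ 0.444 -0.673  0.015]
side green [309, 378, 6, 14, 48] [310.6 383.9] [ 0.484 -0.654  0.   ] [ 0.483 -0.668  0.016]
side green [309, 393, 4, 4, 12] [310.7 394.9] [ 0.482 -0.678  0.   ] [ 0.481 -0.693  0.017]
side green [328, 394, 6, 6, 31] [330.4 396.9] [ 0.514 -0.686  0.   ] [ 0.512 -0.7    0.016]
green [[0.364, -0.145, 0.0], [0.503, -0.161, 0.0], [0.492, -0.36, 0.0], [0.368, -0.354, 0.0]]
red [[0.512, -0.151, 0.0], [0.644, -0.156, 0.0], [0.646, -0.35, 0.0], [0.518, -0.355, 0.0]]
mat [[0.405, 0.343, 0.0], [0.519, 0.32, 0.0], [0.497, 0.13, 0.0], [0.385, 0.143, 0.0]]
gauge [[0.456, 0.357, 0.0], [0.468, 0.215, 0.0]]
```

```bash
python3 - <<'E'
import cv2
a=cv2.imread('pics/scene0.png')[140:300,180:460]; b=cv2.imread('pics/side0.png')[160:360,235:435]
cv2.imwrite('pics/c1.png',cv2.resize(b,None,fx=3,fy=3,interpolation=cv2.INTER_CUBIC))
cv2.imwrite('pics/c2.png',cv2.resize(a,None,fx=2.8,fy=2.8,interpolation=cv2.INTER_CUBIC))
E
```

```text
(no output)
```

View pics/c1.png

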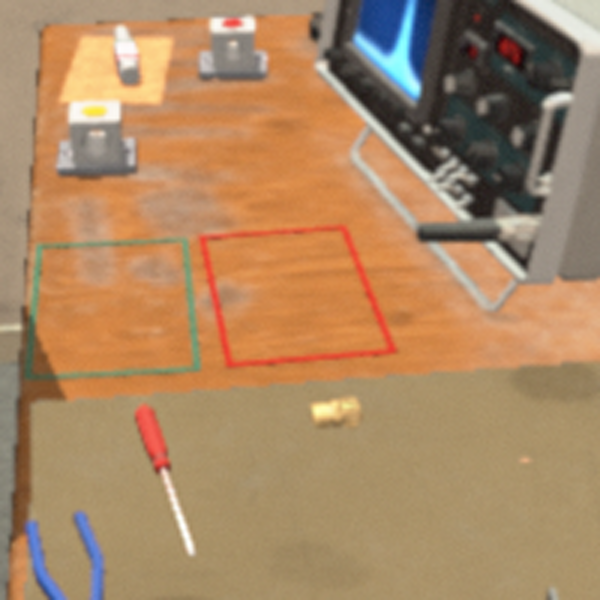

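View pics/c2.png

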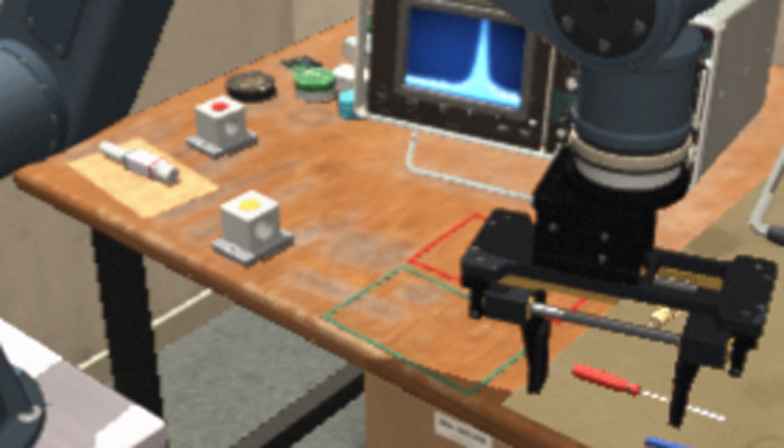

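The crops confirm the gauge's green band faces +y (far-left) and its red band -y. The blue block and the tape's surroundings show nothing else on the bench. I'll move over the work and look with the wrist camera.

send_rows(
  increments=[0,0,0.065,2.6,3.0,0.4,1,0,0,0.065,2.6,3.0,0.4,1,0,0,0.065,2.6,3.0,0.4,1,0,0,0.065,2.6,3.0,0.4,1,0,0,0.065,2.6,3.0,0.4,1,0,0,0.065,2.6,3.0,0.4,1,0,0,0.065,2.6,3.0,0.4,1,0,0,0.065,2.6,3.0,0.4,1,0,0,0.067,0.4,3.9,0.3,1,0,0,0.067,0.4,3.9,0.3,1,0,0,0.067,0.4,3.9,0.3,1,0,0,0.067,0.4,3.9,0.3,1,0,0,0.067,0.4,3.9,0.3,1,0,0,0.067,0.4,3.9,0.3,1,0,0,0.067,0.4,3.9,0.3,1,0,0,0.067,0.4,3.9,0.3,1,0,0,0.067,0.4,3.9,0.3,1,0,0,0.067,0.4,3.9,0.3,1,0,0,0.067,0.4,3.9,0.3,1,0,0,0,0,0,0,1],
)

```text
time: 1.77
position: [0.4433, 0.0803, 0.296]
tool_rot: [0.704, 0.71, 0.002, -0.001]
ft_force: [-0.4, -0.4, -0.4]
grip_width: 0.0871
grip_force: 0.0
```

```bash
python3 - <<'E'
from h import *
c=cam('wrist'); save(c,'w1'); print(-c['R'].T@c['t'],c['R']); st()
print(plane(c,[(0,0),(639,0),(639,399),(0,399)],0).round(3).tolist())
E
```

```text
[0.44195782 0.15931888 0.45139393] [[ 9.99970664e-01  7.64586184e-03  4.61119452e-04]
 [ 7.18748333e-03 -9.57425968e-01  2.88589424e-01]
 [ 2.64800260e-03 -2.88577644e-01 -9.57452835e-01]]
{'time': 1.8167, 'q': [-0.0766, 0.2041, 1.7646, 0.0006, 1.1729, -0.0817], 'position': [0.4433, 0.0775, 0.2956], 'tool_rot': [0.7054, 0.7089, 0.0002, -0.0002], 'ft_force': [0.2983, -0.6024, 0.047], 'grip_width': 0.0875, 'grip_force': 0.0}
[[0.01, 0.299, 0.0], [0.879, 0.306, 0.0], [1.118, -0.412, 0.0], [-0.213, -0.421, 0.0]]
```

View pics/w1.png

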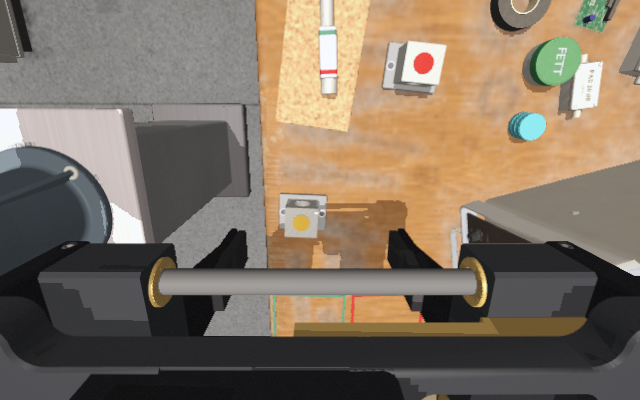

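The wrist view shows the gauge at (328,50) nearly along world y with its red band at -y, the red block's disc at (424,63), the yellow disc at (301,222), the lanes partly visible at the bottom, and the analyser's corner at about (465,207). There is no blue block. Next I'll measure from the point cloud.

```bash
cat >> h.py <<'E'
def rect(p):  # centre, sizes, yaw (mod 90, in +-45deg) of xy points
    (x,y),(w,h),a=cv2.minAreaRect((p[:,:2]*1000).astype(np.float32)); 
    return np.round([x,y,w,h],1), round((a+45)%90-45,2)
def block(c,P,xy):
    m=(np.hypot(P[...,0]-xy[0],P[...,1]-xy[1])<.05)&(abs(P[...,2]-.054)<.006)&(c['range_z']>0)
    m=cv2.morphologyEx(m.astype(np.uint8),cv2.MORPH_OPEN,np.ones((3,3)))
    cn=max(cv2.findContours(m,0,1)[0],key=cv2.contourArea)
    q=plane(c,cn.reshape(-1,2),.054); print('block top',rect(q), 'n',m.sum())
    return m
def disc(c,xy,yellow):
    P=cloud(c); hsv=cv2.cvtColor(c['image'],cv2.COLOR_RGB2HSV).astype(int); h,s,v=[hsv[...,i] for i in range(3)]
    m=((h>20)&(h<34)&(s>130)) if yellow else (((h<6)|(h>174))&(s>150))
    m&=(np.hypot(P[...,0]-xy[0],P[...,1]-xy[1])<.05)&(P[...,2]>.045)
    v,u=np.nonzero(m); print('disc',plane(c,[(u.mean(),v.mean())],.054)[0].round(4),len(u))
def gauge(c,P,x0,x1,y0,y1,z0=.008,z1=.03):
    m=(P[...,0]>x0)&(P[...,0]<x1)&(P[...,1]>y0)&(P[...,1]<y1)&(P[...,2]>z0)&(P[...,2]<z1)
    cn=max(cv2.findContours(m.astype(np.uint8),0,1)[0],key=cv2.contourArea)
    return m,cn
E
python3 - <<'E'
from h import *
c=load('wrist');P=cloud(c)
disc(c,(.55,.25),0);block(c,P,(.55,.25));disc(c,(.42,0),1);block(c,P,(.42,0))
print('top z',np.median(P[60:66,410:416,2]),np.median(P[230:234,298:304,2]),'bench',np.median(P[150:160,360:380,2]))
m,cn=gauge(c,P,.4,.5,.15,.4); q=plane(c,cn.reshape(-1,2),.018); print('gauge',rect(q),q.min(0),q.max(0))
hsv=cv2.cvtColor(c['image'],cv2.COLOR_RGB2HSV).astype(int); h,s,v=[hsv[...,i] for i in range(3)]
for nm,k in (('red',(h<6)|(h>174)),('green',(h>40)&(h<90))):
    vv,uu=np.nonzero(cv2.dilate(m.astype(np.uint8),np.ones((3,3))).astype(bool)&k&(s>120)); 
    if len(uu): print(nm,plane(c,[(uu.mean(),vv.mean())],.024)[0].round(4),len(uu))
print('analyser',P[207,468],P[235,462],P[212,470],P[180,520])
mk=(P[...,2]>.01)&(P[...,2]<.26)&(P[...,0]>.6)&(P[...,0]<.9)&(P[...,1]>-.1)&(P[...,1]<.2)
q=P[mk]; 
for y in np.arange(-.1,.2,.02):
    r=q[abs(q[:,1]-y)<.01]; print(round(y,2), r[r[:,0].argmin()].round(3) if len(r) else None)
# mat corners
print('mat',plane(c,[(277,122),(349,131),(370,0),(289,0)],0).round(3).tolist())
E
```

```text
disc [0.5747 0.2177 0.054 ] 277
block top (array([572.8, 219.8,  41.5,  47.5]), -5.13) n 1044
disc [ 0.419  -0.0005  0.054 ] 198
block top (array([419.9,   1. ,  48.6,  47.6]), -1.4) n 1005
top z 0.0553598789058026 0.055347960294957865 bench 0.0007931074532498694
gauge (array([456.1, 238.8,  24.3, 115.1]), 3.07) [0.44386473 0.1816932  0.018     ] [0.46943011 0.29596306 0.018     ]
red [0.4566 0.2092 0.024 ] 54
analyser [0.64035918 0.03884603 0.09342239] [ 0.64839186 -0.00900426  0.07554777] [0.65505464 0.02502686 0.07401378] [ 7.68731954e-01  5.36689004e-02 -1.84587764e-04]
-0.1 [ 0.675 -0.09   0.01 ]
-0.08 [ 0.674 -0.083  0.01 ]
-0.06 [ 0.669 -0.053  0.011]
-0.04 [ 0.665 -0.031  0.01 ]
-0.02 [ 0.648 -0.01   0.073]
0.0 [0.641 0.005 0.103]
0.02 [0.64  0.029 0.073]
0.04 [0.639 0.033 0.076]
0.06 [0.683 0.05  0.254]
0.08 [0.788 0.07  0.079]
0.1 [0.882 0.091 0.048]
0.12 [0.731 0.129 0.026]
0.14 [0.729 0.139 0.024]
0.16 [0.733 0.15  0.028]
0.18 [0.601 0.189 0.011]
0.2 [0.6   0.19  0.012]
mat [[0.382, 0.141, 0.0], [0.491, 0.128, 0.0], [0.513, 0.302, 0.0], [0.403, 0.301, 0.0]]
```

send_rows(
  increments=[0,0,0,1.7,2.3,-1.2,1,0,0,0,1.7,2.3,-1.2,1,0,0,0,1.7,2.3,-1.2,1,0,0,0,1.6,2.3,-1.0,1,0,0,0,0,0,0,1,0,0,0,0,0,0,1],
)

```text
time: 2.32
position: [0.5107, 0.1655, 0.2482]
tool_rot: [0.708, 0.706, -0.001, -0.001]
ft_force: [-0.9, 0.1, -0.0]
grip_width: 0.087
grip_force: 0.0
```

```bash
python3 - <<'E'
from h import *
c=cam('wrist'); save(c,'w2'); st(); P=cloud(c)
disc(c,(.574,.219),0);block(c,P,(.574,.219))
m,cn=gauge(c,P,.4,.5,.15,.4); 
hsv=cv2.cvtColor(c['image'],cv2.COLOR_RGB2HSV).astype(int); h,s,v=[hsv[...,i] for i in range(3)]
for nm,k in (('red',(h<6)|(h>174)),('green',(h>40)&(h<90))):
    vv,uu=np.nonzero(cv2.dilate(m.astype(np.uint8),np.ones((3,3))).astype(bool)&k&(s>120)); 
    if len(uu): print(nm,plane(c,[(uu.mean(),vv.mean())],.024)[0].round(4),len(uu))
q=P[m]; q=q[q[:,2]>.02]; print('gauge top',rect(q))
# axis: per-y mean of cross-section
q=P[m]; A=np.polyfit(q[:,1],q[:,0],1); print('axis x=a*y+b',A,'yaw deg',-np.degrees(np.arctan(A[0])), q[:,1].min(),q[:,1].max())
e=cv2.minAreaRect(cn); print(e)
E
```

```text
{'time': 2.3667, 'q': [0.1047, 0.3869, 1.6319, -0.0009, 1.1253, 0.1078], 'position': [0.5103, 0.165, 0.2488], 'tool_rot': [0.7081, 0.7062, -0.0012, -0.0005], 'ft_force': [0.4081, -0.0609, 0.5899], 'grip_width': 0.0871, 'grip_force': 0.0}
disc [0.5752 0.2165 0.054 ] 326
block top (array([575.3, 216.9,  46.1,  48.9]), -5.08) n 1641
red [0.4581 0.2091 0.024 ] 65
gauge top (array([455.7, 247.5,  24.3, 131.8]), 2.47)
axis x=a*y+b [-0.0485721   0.46870141] yaw deg 2.780790643831441 0.1814753289337936 0.3136801690731531
((274.64349365234375, 103.57786560058594), (110.09146118164062, 20.370542526245117), 84.80557250976562)
```

View pics/w2.png

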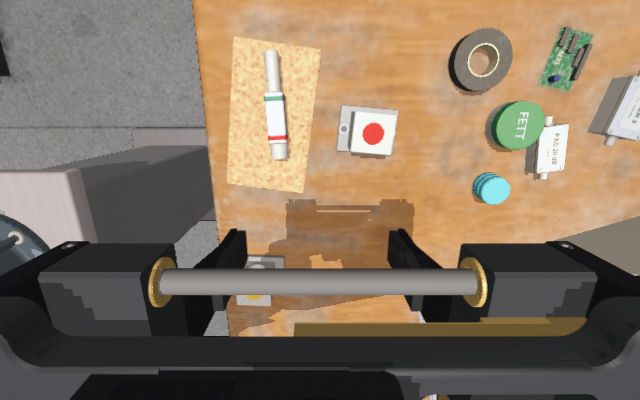

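The view shows the gauge clear on the mat from (272,50) to (281,157), the red block's disc at (374,133), and the tape roll at (480,60). Picking up the gauge.

send_rows(
  increments=[0,0,0.023,-2.7,3.4,-2,1,0,0,0.023,-2.7,3.4,-2,1,0,0,0,0,0,-4,1,0,0,0,0,0,-4,1,0,0,0,0,0,-4,1,0,0,0,0,0,-4,1,0,0,0,0,0,-1.2,1,0,0,0,0,0,-1.2,1,0,0,0,0,0,-1.2,1,0,0,0,0,0,0,1,0,0,0,0,0,0,0,0,0,0,0,0,0,0,0,0,0,0,0,0,0,0,0,0,0,0,0,0,0,0,0,0,0,0,0,0,0,0,0,0,0,0,0,0,0,0,0,0,0,0,0,0,0,0,0,0],
  newtons=30,
)

```text
time: 3.87
position: [0.4637, 0.2255, 0.0188]
tool_rot: [0.691, 0.723, 0.0, 0.0]
ft_force: [-0.2, 0.3, 0.1]
grip_width: 0.0417
grip_force: 0.0
```

```bash
python3 - <<'E'
from h import *
st(); c=load('wrist'); q=plane(c,[(233,38),(321,50),(303,192),(227,183)],0); print(q.mean(0),q.round(3).tolist())
c=load('side'); 
E
```

```text
{'time': 3.8667, 'q': [0.2358, 0.737, 1.8524, 0.0, 0.552, 0.1916], 'position': [0.4637, 0.2255, 0.0188], 'tool_rot': [0.6913, 0.7226, 0.0001, 0.0001], 'ft_force': [-0.1606, 0.2931, 0.1377], 'grip_width': 0.0417, 'grip_force': 0.0}
[0.4466546  0.22898202 0.        ] [[0.404, 0.329, 0.0], [0.514, 0.315, 0.0], [0.489, 0.129, 0.0], [0.379, 0.142, 0.0]]
```

send_rows(
  increments=[0,0,0,-0.33,0.4,-0.33,0.5,0,0,0,-0.33,0.4,-0.33,0.5,0,0,0,0,0,0,0.2,0,0,0,0,0,0,0,0,0,0,0,0,0,0,0,0,0,0,0,0,0,0,0,0,0,0,0,0,0,0,0,0,0,0,0,0,0,0,0,0,0,0,0,0,0,0,0,0,0],
)

```text
time: 4.7
position: [0.4571, 0.2334, 0.012]
tool_rot: [0.691, 0.722, -0.0, 0.0]
ft_force: [0.1, 0.2, -0.9]
grip_width: 0.0237
grip_force: 30.0
```

send_rows(
  increments=[0,0,0,0,0,2.2,0,0,0,0,0,0,2.2,0,0,0,0,0,0,2.2,0,0,0,0,0,0,2.2,0,0,0,-0.0223,1.8,-2.13,0,0,0,0,-0.0223,1.8,-2.13,0,0,0,0,-0.0223,1.8,-2.13,0,0,0,0,-0.0223,1.8,-2.13,0,0,0,0,-0.0223,1.8,-2.13,0,0,0,0,-0.0223,1.8,-2.13,0,0,0,0,0,0,0,0,0,0,0,0,0,0,-2.25,0,0,0,0,0,0,-2.25,0,0,0,0,0,0,-2.25,0,0,0,0,0,0,0,0,0,0,0,0,0,0,0],
)

```text
time: 6.03
position: [0.5636, 0.1058, 0.0315]
tool_rot: [0.738, 0.675, -0.001, -0.001]
ft_force: [-0.6, 0.3, -1.7]
grip_width: 0.024
grip_force: 30.0
```

```bash
python3 - <<'E'
from h import *
st(); c=cam('wrist'); save(c,'w3'); P=cloud(c)
disc(c,(.574,.219),0);block(c,P,(.574,.219))
m=(P[...,2]>.03)&(P[...,2]<.05)&(abs(P[...,0]-.57)<.025)&(P[...,1]>.12)&(P[...,1]<.19)
q=P[m]; print(len(q)); 
for y in np.arange(.13,.19,.01):
    r=q[abs(q[:,1]-y)<.005]; print(round(y,3),len(r), r[:,0].min().round(4),r[:,0].max().round(4),r[:,2].max().round(4)) if len(r) else 0
E
```

```text
{'time': 6.0333, 'q': [-0.0093, 0.7524, 1.6977, 0.0, 0.6954, 0.0804], 'position': [0.5636, 0.1058, 0.0315], 'tool_rot': [0.7381, 0.6747, -0.0014, -0.0013], 'ft_force': [-0.587, 0.2801, -1.6607], 'grip_width': 0.024, 'grip_force': 29.9979}
disc [0.5751 0.2162 0.054 ] 3113
block top (array([574.7, 209.7,  32.5,  48.4]), -5.17) n 10246
4688
0.13 814 0.5532 0.5776 0.0462
0.14 784 0.5538 0.5769 0.0456
0.15 606 0.5576 0.5758 0.0427
0.16 660 0.5586 0.5771 0.043
0.17 687 0.5598 0.5778 0.0427
0.18 731 0.5602 0.5784 0.043
```

View pics/w3.png

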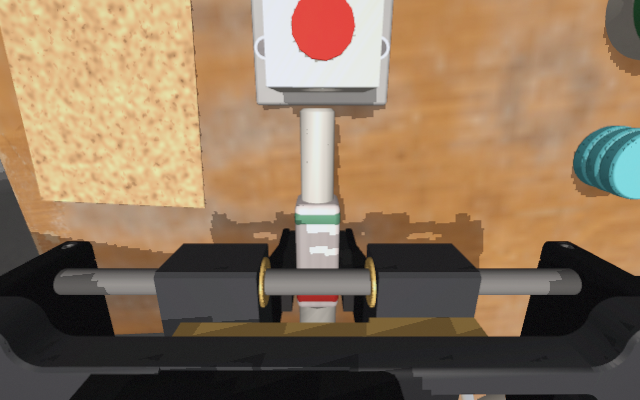

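The wrist view shows the plug's axis at u≈318 against the block's axis at u≈322–323, so the gauge must shift about 2 mm in +x. It is otherwise parallel.

send_rows(
  increments=[0,0,0,0.2,-0.02,0,0,0,0,0,0,0,0,0,0,0,0,0.045,0.498,0,0,0,0,0,0.045,0.498,0,0,0,0,0,0.045,0.498,0,0,0,0,0,0.045,0.498,0,0,0,0,0,0,0,0,0],
)

```text
time: 6.67
position: [0.5691, 0.1267, 0.0328]
tool_rot: [0.738, 0.675, 0.0, 0.0]
ft_force: [-0.1, 0.3, -1.7]
grip_width: 0.0236
grip_force: 30.0
```

```bash
python3 - <<'E'
from h import *
st(); c=cam('wrist'); P=cloud(c)
disc(c,(.574,.219),0)
m=(P[...,2]>.03)&(P[...,2]<.048)&(abs(P[...,0]-.57)<.025)&(P[...,1]>.12)&(P[...,1]<.19)
q=P[m]
for y in np.arange(.14,.19,.01):
    r=q[abs(q[:,1]-y)<.003]; x=(r[:,0].min()+r[:,0].max())/2; print(round(y,3),len(r),x.round(4),'axis',round(.5751-(.2162-y)*.0901,4),r[:,2].max().round(4)) if len(r) else 0
save(c,'w4')
E
```

```text
{'time': 6.6667, 'q': [0.0273, 0.7565, 1.6759, 0.0007, 0.7084, 0.1155], 'position': [0.5691, 0.1267, 0.0328], 'tool_rot': [0.7378, 0.6751, 0.0005, 0.0001], 'ft_force': [-0.0767, 0.3458, -1.688], 'grip_width': 0.0236, 'grip_force': 29.9981}
disc [0.5754 0.2175 0.054 ] 2878
0.14 572 0.5652 axis 0.5682 0.0479
0.15 484 0.5708 axis 0.5691 0.0474
0.16 501 0.5709 axis 0.57 0.0462
0.17 372 0.5721 axis 0.5709 0.0437
0.18 392 0.5734 axis 0.5718 0.0444
```

View pics/w4.png

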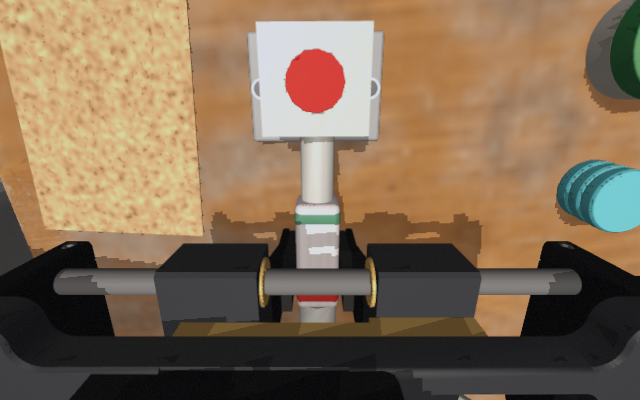

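The plug has entered the mouth at (317,137), and the block's axis is at u≈315. Shift back 1 mm and push on.

send_rows(
  increments=[0,0,0,-0.1,0.01,0,0,0,0,0,0.045,0.498,0,0,0,0,0,0.045,0.498,0,0,0,0,0,0.045,0.498,0,0,0,0,0,0.045,0.498,0,0,0,0,0,0.045,0.498,0,0,0,0,0,0.045,0.498,0,0,0,0,0,0.018,0.199,0,0,0,0,0,0,0,0,0,0,0,0,0,0,0,0,0,0,0,0,0,0,0,0,0,0,0,0,0,0],
)

```text
time: 7.72
position: [0.5707, 0.1571, 0.0326]
tool_rot: [0.738, 0.675, -0.0, -0.0]
ft_force: [-0.6, -0.9, -0.4]
grip_width: 0.0241
grip_force: 30.0
```

```bash
python3 - <<'E'
from h import *
st(); c=cam('wrist'); P=cloud(c)
disc(c,(.574,.219),0);block(c,P,(.575,.218)); save(c,'w5')
E
```

```text
{'time': 7.7167, 'q': [0.08, 0.7641, 1.6516, -0.0001, 0.7261, 0.1702], 'position': [0.5707, 0.1571, 0.0326], 'tool_rot': [0.7382, 0.6745, -0.0001, -0.0], 'ft_force': [-0.6431, -0.9107, -0.3724], 'grip_width': 0.0241, 'grip_force': 29.9978}
disc [0.5754 0.2171 0.054 ] 2344
block top (array([575.6, 216.9,  46. ,  48.6]), -5.14) n 10514
```

View pics/w5.png

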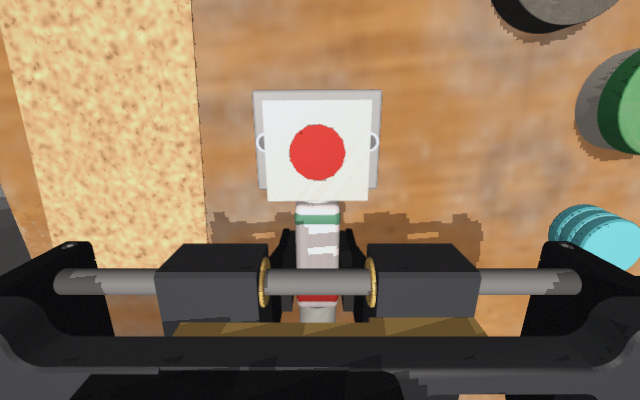

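The plug is almost home, with the shoulder at (317,205) about 4–5 mm from the face. I'll push the rest gently.

send_rows(
  increments=[0,0,0,0.012,0.13,0,0,0,0,0,0.012,0.13,0,0,0,0,0,0.012,0.13,0,0,0,0,0,0,0,0,0,0,0,0,0,0,0,0,0,0,0,0,0,0,0],
)

```text
time: 8.27
position: [0.5711, 0.1613, 0.0326]
tool_rot: [0.738, 0.675, -0.0, -0.0]
ft_force: [-0.2, 0.1, -0.5]
grip_width: 0.0238
grip_force: 30.0
```

send_rows(
  increments=[0,0,0,0,0,0,0,0,0,0,0,0,0,0,0,0,0,-0.09,-1,0,0,0,0,0,-0.09,-1,0,0,0,0,0,-0.09,-1,0,0,0,0,0,-0.09,-1,0,0,0,0,0,-0.09,-1,0,0,0,0,0,-0.09,-1,0,0,0,0,0,0,0,0,0],
)

```text
time: 9.02
position: [0.5656, 0.0988, 0.0326]
tool_rot: [0.739, 0.674, -0.0, -0.0]
ft_force: [0.5, -0.0, -1.5]
grip_width: 0.0243
grip_force: 30.0
```

send_rows(
  increments=[0,0,0,0,0,2,0,0,0,0,0,0,2,0,0,0,0,0,0,2,0,0,0,0,0,0,2,0,0,0,0,0.19,2.25,0,0,0,0,0,0.19,2.25,0,0,0,0,0,0.19,2.25,0,0,0,0,0,0.19,2.25,0,0,0,0,0,0.19,2.25,0,0,0,0,0,0.19,2.25,0,0,0,0,0,0.19,2.25,0,0,0,0,0,0.19,2.25,0,0,0,0,0,0.19,2.25,0,0,0,0,0,0,0,-2,0,0,0,0,0,0,-2,0,0,0,0,0,0,-2,0,0,0,0,0,0,-2,0,0,0,0,0,0,0,0,0,0,0,0,0,0,0],
)

```text
time: 10.6
position: [0.5817, 0.3034, 0.0314]
tool_rot: [0.738, 0.675, -0.002, -0.001]
ft_force: [0.7, 0.8, -0.9]
grip_width: 0.0234
grip_force: 30.0
```

send_rows(
  increments=[0,0,0,0,0,0,0,0,0,0,0,0,0,0],
)

```text
time: 10.77
position: [0.584, 0.3041, 0.0341]
tool_rot: [0.738, 0.675, 0.001, 0.001]
ft_force: [0.6, 0.4, -1.3]
grip_width: 0.0239
grip_force: 30.0
```

send_rows(
  increments=[0,0,0,-0.03,-0.3,-0.1,0,0,0,0,-0.03,-0.3,0,0,0,0,0,-0.03,-0.3,0,0,0,0,0,-0.02,-0.15,0,0,0,0,0,0,0,0,0,0,0,0,0,0,0,0],
)

```text
time: 11.27
position: [0.5818, 0.293, 0.0317]
tool_rot: [0.738, 0.675, 0.0, 0.0]
ft_force: [-0.5, 0.0, -1.0]
grip_width: 0.0235
grip_force: 30.0
```

send_rows(
  increments=[0,0,0,-0.01,-0.1,0,0,0,0,0,0,0,0,0],
)

```text
time: 11.43
position: [0.5817, 0.2922, 0.0316]
tool_rot: [0.738, 0.675, 0.0, 0.0]
ft_force: [0.2, 0.7, -1.3]
grip_width: 0.0236
grip_force: 30.0
```

send_rows(
  increments=[0,0,0,-0.01,-0.1,0,0,0,0,0,0,0,0,0],
)

```text
time: 11.6
position: [0.5817, 0.292, 0.0317]
tool_rot: [0.738, 0.674, 0.001, -0.0]
ft_force: [0.1, 2.6, -1.2]
grip_width: 0.0237
grip_force: 30.0
```

send_rows(
  increments=[0,0,0,0,0,0,0,0,0,0,0,0,0,0,0,0,0,0,0,0,0,0,0,0,0.1,1,0,0,0,0,0,0.1,1,0,0,0,0,0,0.1,1,0,0,0,0,0,0,0,2,0,0,0,0,0,0,2,0,0,0,0,0,0,2,0,0,0,0,0,0,2,0,0,0,0,0,0,0,0],
)

```text
time: 12.52
position: [0.5873, 0.3231, 0.116]
tool_rot: [0.738, 0.675, 0.004, 0.002]
ft_force: [1.0, -0.1, -1.0]
grip_width: 0.0239
grip_force: 30.0
```

send_rows(
  increments=[0,0,0.0036,-0.93,-2.42,0,0,0,0,0.0036,-0.93,-2.42,0,0,0,0,0.0036,-0.93,-2.42,0,0,0,0,0.0036,-0.93,-2.42,0,0,0,0,0.0036,-0.93,-2.42,0,0,0,0,0.0036,-0.93,-2.42,0,0,0,0,0.0036,-0.93,-2.42,0,0,0,0,0.0036,-0.93,-2.42,0,0,0,0,0.0036,-0.93,-2.42,0,0,0,0,0.0036,-0.93,-2.42,0,0,0,0,0.0036,-0.93,-2.42,0,0,0,0,0.0036,-0.93,-2.42,0,0,0,0,0.0036,-0.93,-2.42,0,0,0,0,0.0036,-0.93,-2.42,0,0,0,0,0.0036,-0.93,-2.42,0,0,0,0,0.0036,-0.93,-2.42,0,0,0,0,0.0036,-0.93,-2.42,0,0,0,0,0.0036,-0.93,-2.42,0,0,0,0,0,0,0,0,0,0,0,0,0,0,0,0],
)

```text
time: 14.18
position: [0.417, -0.1153, 0.1111]
tool_rot: [0.717, 0.697, -0.0, -0.0]
ft_force: [-0.1, -0.3, -1.7]
grip_width: 0.0235
grip_force: 30.0
```

```bash
python3 - <<'E'
from h import *
st(); c=cam('wrist'); P=cloud(c); save(c,'w6')
disc(c,(.42,0),1);block(c,P,(.42,0))
E
```

```text
{'time': 14.1833, 'q': [-0.5291, 0.4939, 2.015, -0.0001, 0.6332, -0.5011], 'position': [0.417, -0.1153, 0.1111], 'tool_rot': [0.7169, 0.6972, -0.0001, -0.0003], 'ft_force': [-0.0809, -0.3486, -1.6571], 'grip_width': 0.0235, 'grip_force': 29.9979}
disc [4.193e-01 3.000e-04 5.400e-02] 1193
block top (array([ 4.195e+02, -2.000e-01,  4.610e+01,  4.830e+01]), -2.15) n 5513
```

View pics/w6.png

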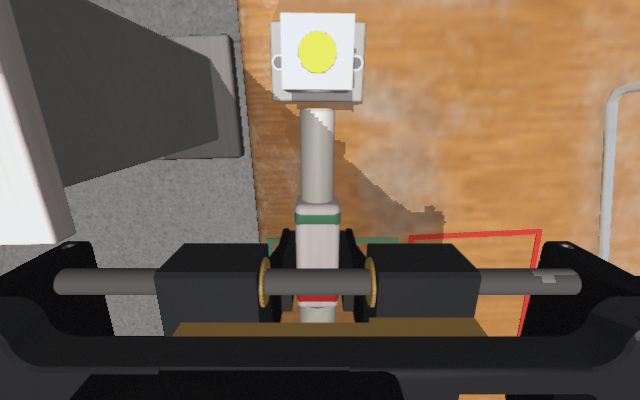

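The view shows the yellow block's disc at (317,52), the plug at u≈318 roughly in line, and parts of both lanes at (330,240) and (475,235). Trim, descend and enter.

send_rows(
  increments=[0,0,-0.0096,-0.15,0,-1.97,0,0,0,0,0,0,-1.97,0,0,0,0,0,0,-1.97,0,0,0,0,0,0,-1.97,0,0,0,0,0,0,0,0,0,0,0,0,0,0,0,0,0,0,0,0,0,0],
)

```text
time: 14.82
position: [0.416, -0.1137, 0.0331]
tool_rot: [0.719, 0.695, 0.0, 0.0]
ft_force: [-0.5, 0.1, -0.3]
grip_width: 0.0239
grip_force: 30.0
```

```bash
python3 - <<'E'
from h import *
st(); c=cam('wrist'); P=cloud(c); save(c,'w7')
disc(c,(.42,0),1);block(c,P,(.42,0))
m=(P[...,2]>.03)&(P[...,2]<.048)&(abs(P[...,0]-.417)<.025)
q=P[m]
for y in np.arange(-.075,-.03,.01):
    r=q[abs(q[:,1]-y)<.003]; x=(r[:,0].min()+r[:,0].max())/2; print(round(y,3),len(r),x.round(4),'axis',round(.4194+y*.0375,4),r[:,2].max().round(4)) if len(r) else 0
# image-based: plug columns and block front edge columns
g=P[...,2]
for v in (125,140,155,170):
    u=np.nonzero((g[v]>.025)&(g[v]<.05)&(abs(np.arange(640)-318)<60))[0]; print(v,u.min(),u.max(),(u.min()+u.max())/2) if len(u) else 0
t=(abs(g-.0553)<.004)
for v in (20,40,60,80):
    u=np.nonzero(t[v]&(abs(np.arange(640)-318)<90))[0]; print('top',v,u.min(),u.max(),(u.min()+u.max())/2) if len(u) else 0
E
```

```text
{'time': 14.8167, 'q': [-0.5271, 0.6695, 2.0613, 0.0, 0.4106, -0.494], 'position': [0.416, -0.1137, 0.0331], 'tool_rot': [0.7187, 0.6953, 0.0, 0.0001], 'ft_force': [-0.5239, 0.0699, -0.3103], 'grip_width': 0.0239, 'grip_force': 29.9978}
disc [4.216e-01 2.000e-04 5.400e-02] 1861
block top (array([419.2,  -7.9,  30.8,  48.4]), -1.9) n 9567
-0.075 352 0.4165 axis 0.4166 0.0443
-0.065 375 0.4171 axis 0.417 0.0439
-0.055 404 0.4175 axis 0.4173 0.0443
-0.045 425 0.4175 axis 0.4177 0.0447
-0.035 300 0.4178 axis 0.4181 0.0441
125 300 334 317.0
140 301 334 317.5
155 301 334 317.5
170 301 333 317.0
top 20 259 377 318.0
top 40 260 376 318.0
top 60 261 374 317.5
top 80 262 373 317.5
```

send_rows(
  increments=[0,0,0,0.02,0.52,0,0,0,0,0,0.02,0.52,0,0,0,0,0,0.02,0.52,0,0,0,0,0,0.02,0.52,0,0,0,0,0,0.02,0.52,0,0,0,0,0,0,0,0,0,0,0,0,0,0,0,0],
)

```text
time: 15.45
position: [0.4166, -0.0879, 0.0328]
tool_rot: [0.719, 0.695, -0.0, -0.0]
ft_force: [0.4, 0.3, -1.6]
grip_width: 0.0243
grip_force: 30.0
```

send_rows(
  increments=[0,0,0,0.02,0.52,0,0,0,0,0,0.02,0.52,0,0,0,0,0,0.02,0.52,0,0,0,0,0,0.02,0.52,0,0,0,0,0,0.02,0.52,0,0,0,0,0,0,0,0,0,0,0,0,0,0,0,0],
)

```text
time: 16.03
position: [0.4176, -0.0619, 0.0328]
tool_rot: [0.719, 0.695, -0.0, -0.0]
ft_force: [-0.5, -0.3, -1.5]
grip_width: 0.0237
grip_force: 30.0
```

send_rows(
  increments=[0,0,0,0.01,0.2,0,0,0,0,0,0.01,0.2,0,0,0,0,0,0,0,0,0,0,0,0,0,0,0,0,0,0,0,0,0,0,0],
)

```text
time: 16.45
position: [0.4179, -0.0585, 0.0328]
tool_rot: [0.719, 0.695, 0.0, 0.0]
ft_force: [0.5, -0.4, -1.5]
grip_width: 0.0238
grip_force: 30.0
```

```bash
python3 - <<'E'
from h import *
st(); c=cam('wrist'); P=cloud(c); save(c,'w8')
disc(c,(.42,0),1);block(c,P,(.42,0))
E
```

```text
{'time': 16.45, 'q': [-0.4052, 0.6676, 2.0849, -0.0, 0.389, -0.3704], 'position': [0.4179, -0.0585, 0.0328], 'tool_rot': [0.7193, 0.6947, 0.0, 0.0], 'ft_force': [0.5167, -0.3581, -1.4585], 'grip_width': 0.0238, 'grip_force': 29.9978}
disc [ 0.4173 -0.0038  0.054 ] 1400
block top (array([ 4.195e+02, -1.000e-01,  4.600e+01,  4.840e+01]), -1.98) n 10400
```

send_rows(
  increments=[0,0,0,0.01,0.2,0,0,0,0,0,0,0,0,0,0,0,0,0,0,0,0,0,0,0,0,0,0,0,0,0,0,0,0,0,0],
)

```text
time: 16.92
position: [0.4179, -0.0564, 0.0328]
tool_rot: [0.719, 0.695, -0.0, 0.0]
ft_force: [0.6, 0.0, -1.6]
grip_width: 0.0236
grip_force: 30.0
```

send_rows(
  increments=[0,0,0,-0.04,-1,0,0,0,0,0,-0.04,-1,0,0,0,0,0,-0.04,-1,0,0,0,0,0,-0.04,-1,0,0,0,0,0,-0.04,-1,0,0,0,0,0,-0.04,-1,0,0,0,0,0,0,0,0,0,0,0,0,0,0,2,0,0,0,0,0,0,2,0,0,0,0,0,0,2,0,0,0,0,0,0,2,0,0,0,0,0,0,0,0],
)

```text
time: 17.92
position: [0.4169, -0.1171, 0.1154]
tool_rot: [0.719, 0.695, 0.001, 0.003]
ft_force: [1.0, 0.1, -1.4]
grip_width: 0.0237
grip_force: 30.0
```

send_rows(
  increments=[0,0,0,0.08,2.25,0,0,0,0,0,0.08,2.25,0,0,0,0,0,0.08,2.25,0,0,0,0,0,0.08,2.25,0,0,0,0,0,0.08,2.25,0,0,0,0,0,0.08,2.25,0,0,0,0,0,0.08,2.25,0,0,0,0,0,0.08,2.25,0,0,0,0,0,0.08,2.25,0,0,0,0,0,0,0,0,0,0,0,0,0,0,-2,0,0,0,0,0,0,-2,0,0,0,0,0,0,-2,0,0,0,0,0,0,-2,0,0,0,0,0,0,0,0,0,0,0,0,0,0,0,0,0,0,0,0,0,0],
)

```text
time: 19.33
position: [0.4227, 0.0858, 0.033]
tool_rot: [0.719, 0.695, -0.0, -0.0]
ft_force: [0.1, 1.1, -0.8]
grip_width: 0.0237
grip_force: 30.0
```

send_rows(
  increments=[0,0,0,-0.015,-0.4,0,0,0,0,0,-0.015,-0.4,0,0,0,0,0,-0.015,-0.4,0,0,0,0,0,-0.005,-0.1,0,0,0,0,0,0,0,0,0,0,0,0,0,0,0,0],
)

```text
time: 19.83
position: [0.4224, 0.0729, 0.0331]
tool_rot: [0.719, 0.695, 0.0, 0.0]
ft_force: [0.6, -0.3, -1.7]
grip_width: 0.0241
grip_force: 30.0
```

send_rows(
  increments=[0,0,0,0,-0.15,0,0,0,0,0,0,0,0,0],
)

```text
time: 20.0
position: [0.4223, 0.0715, 0.0328]
tool_rot: [0.719, 0.695, 0.0, 0.0]
ft_force: [-0.1, 0.1, -2.0]
grip_width: 0.0234
grip_force: 30.0
```

The no-go end is entering, so the yellow block is worn. Push past half-way.

send_rows(
  increments=[0,0,0,-0.012,-0.3,0,0,0,0,0,-0.012,-0.3,0,0,0,0,0,-0.012,-0.3,0,0,0,0,0,-0.012,-0.3,0,0,0,0,0,0,0,0,0,0,0,0,0,0,0,0,0,0,0,0,0,0,0,0,0,0,0,0,0,0],
)

```text
time: 20.67
position: [0.4217, 0.0597, 0.0328]
tool_rot: [0.719, 0.695, -0.0, -0.0]
ft_force: [-0.3, -0.1, -1.5]
grip_width: 0.0238
grip_force: 30.0
```

```bash
python3 - <<'E'
from h import *
st(); c=cam('side'); save(c,'s2')
hsv=cv2.cvtColor(c['image'],cv2.COLOR_RGB2HSV); P=cloud(c); h,s,v=[hsv[...,i].astype(int) for i in range(3)]
g=(abs(P[...,2])<.012)
for nm,m in (('green',(h>40)&(h<90)&(s>50)),('red',((h<6)|(h>174))&(s>150))):
    m=m&g&(P[...,1]<-.1)&(P[...,1]>-.4)&(P[...,0]<.7)
    vv,uu=np.nonzero(m); q=plane(c,np.c_[uu,vv],0); q=q[(q[:,1]<-.14)&(q[:,1]>-.365)]; print(nm,len(q),rect(q), q.min(0).round(3),q.max(0).round(3))
E
```

```text
{'time': 20.6667, 'q': [-0.1231, 0.6687, 2.0748, 0.0, 0.3981, -0.0885], 'position': [0.4217, 0.0597, 0.0328], 'tool_rot': [0.7192, 0.6948, -0.0, -0.0], 'ft_force': [-0.287, -0.1086, -1.5178], 'grip_width': 0.0238, 'grip_force': 29.9979}
green 136 (array([ 429.6, -255.1,  196.1,  131.6]), -1.44) [ 0.362 -0.354 -0.   ] [ 0.496 -0.156  0.   ]
red 180 (array([ 576.9, -250.7,  131.8,  200.4]), 1.41) [ 0.51  -0.352 -0.   ] [ 0.645 -0.152  0.   ]
```

send_rows(
  increments=[0,0,0,0.04,1,0,0,0,0,0,0.04,1,0,0,0,0,0,0.04,1,0,0,0,0,0,0.04,1,0,0,0,0,0,0,0,2,0,0,0,-0.012,0.4,2.2,0,0,0,0,-0.012,0.4,2.2,0,0,0,0,-0.012,0.4,2.2,0,0,0,0,-0.012,0.4,2.2,0,0,0,0,-0.012,0.4,2.2,0,0,0,0,-0.012,0.4,2.2,0,0,0,0,0,0,0,0,0,0,0,0,0,0,-1.5,0,0,0,0,0,0,-1.5,0,0,0,0,0,0,-0.75,0,0,0,0,0,0,0,0,0,0,0,0,0,0,0],
)

```text
time: 22.13
position: [0.4466, 0.2317, 0.015]
tool_rot: [0.744, 0.669, -0.001, -0.0]
ft_force: [-1.3, 0.5, -1.3]
grip_width: 0.0239
grip_force: 30.0
```

send_rows(
  increments=[0,0,0,0,0,-0.25,0,0,0,0,0,0,0,0,0,0,0,0,0,0,0.6,0,0,0,0,0,0,0.6,0,0,0,0,0,0,0.6,0,0,0,0,0,0,0.6,0,0,0,0,0,0,0.6,0,0,0,0,0,0,0.6,0,0,0,0,0,1,0.6,0,0,0,0,0,3,1,0,0,0,0,0,3,1,0,0,0,0,0,3,1,0,0,0.013,0,-2,3,1,0,0,0.013,0,-2.5,3,1,0,0,0.013,0,-2.5,3,1,0,0,0.013,0,-2.5,3,1,0,0,0,0,-2.5,2,1,0,0,0,0,0,0,1],
)

```text
time: 23.63
position: [0.45, 0.1086, 0.2576]
tool_rot: [0.727, 0.686, 0.003, 0.004]
ft_force: [0.2, -0.3, 0.2]
grip_width: 0.0868
grip_force: 0.0
```

```bash
python3 - <<'E'
from h import *
st(); c=cam('wrist'); P=cloud(c); save(c,'w9')
disc(c,(.575,.219),0);block(c,P,(.575,.219));disc(c,(.42,0),1);block(c,P,(.42,0))
m,cn=gauge(c,P,.4,.5,.12,.4); q=P[m]; print('gauge',rect(q),q.max(0),q.min(0))
E
```

```text
{'time': 23.6333, 'q': [-0.0042, 0.2679, 1.7967, -0.002, 1.0668, 0.0545], 'position': [0.45, 0.1086, 0.2576], 'tool_rot': [0.7272, 0.6864, 0.0031, 0.0042], 'ft_force': [0.2328, -0.2583, 0.2147], 'grip_width': 0.0868, 'grip_force': 0.0}
disc [0.5757 0.2172 0.054 ] 362
block top (array([574.7, 217.5,  46.5,  48.8]), -4.76) n 1824
disc [ 0.4191 -0.0005  0.054 ] 221
block top (array([419.6,   1.4,  48.9,  47.9]), -3.36) n 1129
gauge (array([448.6, 245.2, 131.1,  24.3]), -5.47) [0.46428568 0.31064045 0.02782961] [0.43209843 0.17932713 0.01166766]
```

View pics/w9.png

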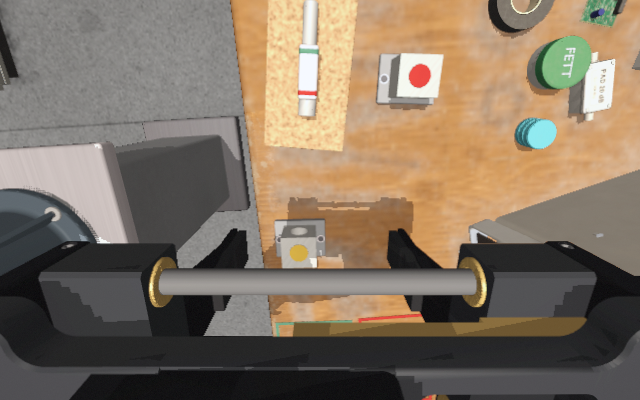

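The gauge lies well on the mat from (312,0) to (307,115), and the blocks are unmoved, red at (420,76) and yellow at (299,254). Now grasp the yellow block.

send_rows(
  increments=[0,0,0.004,-0.62,-2.17,-1,1,0,0,0.004,-0.62,-2.17,-1,1,0,0,0.004,-0.62,-2.17,-1,1,0,0,0.004,-0.62,-2.17,-1,1,0,0,0.004,-0.62,-2.17,-1,1,0,0,0,0,0,-3,1,0,0,0,0,0,-3,1,0,0,0,0,0,-3,1,0,0,0,0,0,-3,1,0,0,0,0,0,-3,1,0,0,0,0,0,-2,1,0,0,0,0,0,-1,1,0,0,0,0,0,0,1,0,0,0,0,0,0,1],
)

```text
time: 24.85
position: [0.4151, 0.0041, 0.0219]
tool_rot: [0.719, 0.695, -0.001, -0.002]
ft_force: [0.4, 0.1, -0.1]
grip_width: 0.0874
grip_force: 0.0
```

send_rows(
  increments=[0,0,0,0.35,-0.3,0.4,1,0,0,0,0,0,0,0.6,0,0,0,0,0,0,0.6,0,0,0,0,0,0,0.4,0,0,0,0,0,0,0.4,0,0,0,0,0,0,0.4,0,0,0,0,0,0,0.4,0,0,0,0,0,0,0.4,0,0,0,0,0,0,0.4],
  newtons=25,
)

```text
time: 25.6
position: [0.42, 0.0001, 0.0269]
tool_rot: [0.719, 0.695, 0.0, 0.0]
ft_force: [0.7, -0.0, 1.7]
grip_width: 0.0478
grip_force: 25.0
```

send_rows(
  increments=[0,0,-0.03,0.35,-0.6,0,0.4,0,0,-0.062,0.75,-1.18,0,0.4,0,0,-0.062,0.75,-1.18,0,0.4,0,0,-0.062,0.75,-1.18,0,0.4,0,0,-0.062,0.75,-1.18,0,0.4,0,0,-0.062,0.75,-1.18,0,0.4,0,0,-0.062,0.75,-1.18,0,0.4,0,0,-0.062,0.75,-1.18,0,0.4,0,0,-0.062,0.75,-1.18,0,0.4,0,0,-0.062,0.75,-1.18,0,0.4,0,0,-0.062,0.75,-1.18,0,0.4,0,0,-0.062,0.75,-1.18,0,0.4,0,0,-0.062,0.75,-1.18,0,0.4,0,0,-0.062,0.75,-1.18,0,0.4,0,0,-0.062,0.75,-1.18,0,0.4,0,0,-0.062,0.75,-1.18,0,0.4,0,0,-0.062,0.75,-1.18,0,0.4,0,0,-0.062,0.75,-1.18,0,0.4,0,0,-0.062,0.75,-1.18,0,0.4,0,0,-0.062,0.75,-1.18,0,0.4],
)

```text
time: 27.27
position: [0.5604, -0.2237, 0.0267]
tool_rot: [0.987, 0.162, -0.005, -0.007]
ft_force: [-5.5, 13.1, 12.0]
grip_width: 0.0482
grip_force: 25.0
```

send_rows(
  increments=[0,0,0,0.4,-0.6,0,0.4,0,0,0,0,0,0,0.4,0,0,0,0,0,0,0.4,0,0,0,0,0,0,0.4],
)

```text
time: 27.6
position: [0.5678, -0.2343, 0.0267]
tool_rot: [0.987, 0.163, -0.002, -0.002]
ft_force: [-2.0, 1.9, 6.2]
grip_width: 0.0476
grip_force: 24.8
```

```bash
python3 - <<'E'
from h import *
st(); c=cam('side'); save(c,'s3')
E
```

```text
{'time': 27.6, 'q': [-0.5735, 0.7931, 1.589, 0.0014, 0.7657, 0.6691], 'position': [0.5678, -0.2343, 0.0267], 'tool_rot': [0.9866, 0.1629, -0.0019, -0.0024], 'ft_force': [-2.0261, 1.9165, 6.2263], 'grip_width': 0.0476, 'grip_force': 24.8404}
```

View pics/s3.png

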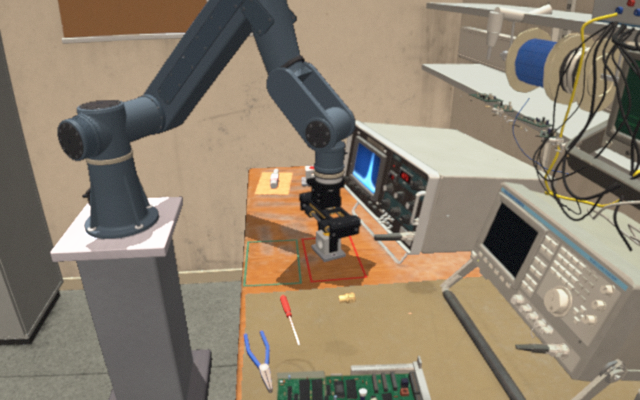

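The side view shows the yellow block inside the red outline, still held at about (330,245). Release it and go over to the red block.

send_rows(
  increments=[0,0,0,0,0,0,0.8,0,0,0,0,0,0,0.8,0,0,0,0,0,0,0.8,0,0,0,0,0,0,0.8,0,0,0,0,0,0,1,0,0,0,0,0,0,1,0,0,0,0,0,2,1,0,0,0,0,0,3,1,0,0,0,0,0,3,1,0,0,0,0,0,3,1,0,0,0,0,0,0,1],
)

```text
time: 28.57
position: [0.5735, -0.2383, 0.143]
tool_rot: [0.987, 0.163, 0.005, 0.004]
ft_force: [0.9, -0.2, 0.0]
grip_width: 0.0863
grip_force: 0.0
```

send_rows(
  increments=[0,0,0.0645,-1.0,2.6,0,1,0,0,0.0645,-1.0,2.6,0,1,0,0,0.0645,-1.0,2.6,0,1,0,0,0.0645,-1.0,2.6,0,1,0,0,0.0645,-1.0,2.6,0,1,0,0,0.0645,-1.0,2.6,0,1,0,0,0.0645,-1.0,2.6,0,1,0,0,0.0645,-1.0,2.6,0,1,0,0,0.0645,-1.0,2.6,0,1,0,0,0.0645,1.08,2.4,0,1,0,0,0.0645,1.08,2.4,0,1,0,0,0.0645,1.08,2.4,0,1,0,0,0.0645,1.08,2.4,0,1,0,0,0.0645,1.08,2.4,0,1,0,0,0.0645,1.08,2.4,0,1,0,0,0.0645,1.08,2.4,0,1,0,0,0.0645,1.08,2.4,0,1,0,0,0.0645,1.08,2.4,0,1,0,0,0,0,0,0,1,0,0,0,0,0,0,1],
)

```text
time: 30.23
position: [0.5769, 0.215, 0.1361]
tool_rot: [0.735, 0.678, -0.0, -0.0]
ft_force: [-0.1, -0.5, -0.1]
grip_width: 0.0867
grip_force: 0.0
```

```bash
python3 - <<'E'
from h import *
st(); c=cam('wrist'); save(c,'w10'); c=cam('side'); save(c,'s4'); P=cloud(c)
hsv=cv2.cvtColor(c['image'],cv2.COLOR_RGB2HSV).astype(int); h,s,v=[hsv[...,i] for i in range(3)]
for nm,m in (('yel',(h>20)&(h<34)&(s>150)&(v>120)),('red',((h<6)|(h>174))&(s>150))):
    m=m&(P[...,2]>.04)&(P[...,2]<.07)&(P[...,0]>.3)&(P[...,0]<.65); vv,uu=np.nonzero(m)
    if len(uu): print(nm,len(uu),plane(c,[(uu.mean(),vv.mean())],.054))
# does a block sit at the red spot?
m=(abs(P[...,2]-.054)<.006)&(np.hypot(P[...,0]-.575,P[...,1]-.217)<.05); print(m.sum(), P[m].mean(0) if m.any() else 0)
E
```

```text
{'time': 30.2333, 'q': [0.1755, 0.6311, 1.5399, -0.0003, 0.9711, 0.2556], 'position': [0.5769, 0.215, 0.1361], 'tool_rot': [0.7348, 0.6783, -0.0002, -0.0], 'ft_force': [-0.1015, -0.5367, -0.0974], 'grip_width': 0.0867, 'grip_force': 0.0}
yel 20 [[ 0.56996874 -0.2277829   0.054     ]]
red 9 [[0.5772368  0.22592188 0.054     ]]
112 [0.57804833 0.21095351 0.05593834]
```

```bash
python3 - <<'E'
import cv2,numpy as np
a=cv2.imread('pics/w10.png'); b=cv2.imread('pics/s4.png')[150:300,230:430]
b=cv2.resize(b,(533,400)); o=np.hstack([a,b]); cv2.imwrite('pics/m1.png',cv2.resize(o,(800,273)))
E
```

```text
(no output)
```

View pics/m1.png

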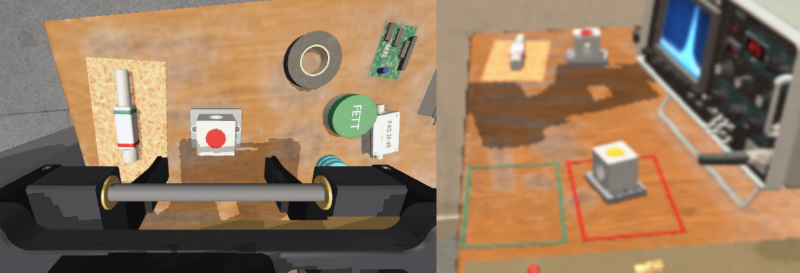

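The yellow block stands inside the red outline, at about (614,170) in the right half. The red block at (213,138) is centred below the open fingers. Descend and grip.

send_rows(
  increments=[0,0,0,-0.1,0.2,-2.5,1,0,0,0,0,0,-2.5,1,0,0,0,0,0,-2.5,1,0,0,0,0,0,-2,1,0,0,0,0,0,-1.4,1,0,0,0,0,0,0,1,0,0,0,0,0,0,1,0,0,0,0,0,0,0.6,0,0,0,0,0,0,0.6,0,0,0,0,0,0,0.6,0,0,0,0,0,0,0.4,0,0,0,0,0,0,0.4,0,0,0,0,0,0,0.4,0,0,0,0,0,0,0.4,0,0,0,0,0,0,0.4,0,0,0,0,0,0,0.4,0,0,0,0,0,0,0.4,0,0,0,0,0,0,0.4],
)

```text
time: 31.83
position: [0.576, 0.216, 0.028]
tool_rot: [0.735, 0.678, 0.0, -0.0]
ft_force: [-1.4, 0.1, 3.6]
grip_width: 0.0476
grip_force: 25.0
```

send_rows(
  increments=[0,0,0,-0.5,-0.5,0,0.4,0,0,0,-1,-1,0,0.4,0,0,0,-1,-1,0,0.4,0,0,0,-1,-1,0,0.4,0,0,0,-1,-1,0,0.4,0,0,0,-1,-1,0,0.4,0,0,0,-1,-1,0,0.4,0,0,0,-1,-1,0,0.4,0,0,0,-0.6,-1,0,0.4,0,0,0,-0.26,-1.48,0,0.4,0,0,0,-0.26,-1.48,0,0.4,0,0,0,-0.26,-1.48,0,0.4,0,0,0,-0.26,-1.48,0,0.4,0,0,0,-0.26,-1.48,0,0.4,0,0,0,-0.26,-1.48,0,0.4,0,0,0,-0.26,-1.48,0,0.4,0,0,0,-0.26,-1.48,0,0.4,0,0,0,-0.26,-1.48,0,0.4,0,0,0,-0.26,-1.48,0,0.4,0,0,0,-0.26,-1.48,0,0.4],
)

```text
time: 33.5
position: [0.4656, -0.0317, 0.028]
tool_rot: [0.735, 0.678, 0.0, -0.001]
ft_force: [0.5, 6.7, 4.8]
grip_width: 0.0479
grip_force: 25.0
```

send_rows(
  increments=[0,0,0,-0.25,-1.45,0,0.4,0,0,0,-0.25,-1.45,0,0.4,0,0,0,-0.25,-1.45,0,0.4,0,0,0,-0.25,-1.45,0,0.4,0,0,0,-0.25,-1.45,0,0.4,0,0,0,-0.25,-1.45,0,0.4,0,0,0,-0.25,-1.45,0,0.4,0,0,0,-0.25,-1.45,0,0.4,0,0,0,-0.25,-1.45,0,0.4,0,0,0,-0.25,-1.45,0,0.4,0,0,0,-0.25,-1.45,0,0.4,0,0,0,-0.25,-1.45,0,0.4,0,0,0,-0.25,-1.45,0,0.4,0,0,0,-0.15,-0.8,0,0.4,0,0,0,0,0,0,0.4,0,0,0,0,0,0,0.4],
)

```text
time: 34.83
position: [0.4296, -0.2273, 0.0281]
tool_rot: [0.735, 0.678, -0.001, -0.003]
ft_force: [-5.0, 0.3, 7.3]
grip_width: 0.0479
grip_force: 25.0
```

send_rows(
  increments=[0,0,0,0,0,0,0.8,0,0,0,0,0,0,0.8,0,0,0,0,0,0,0.8,0,0,0,0,0,0,0.8,0,0,0,0,0,0,1,0,0,0,0,0,0,1,0,0,0,0,0,2,1,0,0,0,0,0,3,1,0,0,0,0,0,3,1,0,0,0,0,0,3,1,0,0,0,0,0,3,1,0,0,0,0,2.5,3,1,0,0,0,0,2.5,2,1,0,0,0,0,2.5,2,1,0,0,0,0,2.5,0,1,0,0,0,0,0,0,1],
)

```text
time: 36.17
position: [0.4315, -0.1245, 0.2389]
tool_rot: [0.734, 0.679, 0.001, -0.0]
ft_force: [-0.8, 0.4, -0.1]
grip_width: 0.087
grip_force: 0.0
```

```bash
python3 - <<'E'
from h import *
st(); c=cam('side'); P=cloud(c)
hsv=cv2.cvtColor(c['image'],cv2.COLOR_RGB2HSV).astype(int); h,s,v=[hsv[...,i] for i in range(3)]
for nm,m in (('yel',(h>20)&(h<34)&(s>150)&(v>120)),('red',((h<6)|(h>174))&(s>150))):
    m=m&(P[...,2]>.04)&(P[...,2]<.07)&(P[...,0]>.3)&(P[...,0]<.65); vv,uu=np.nonzero(m)
    if len(uu): print(nm,len(uu),plane(c,[(uu.mean(),vv.mean())],.054))
b=c['image'][150:340,230:480,::-1]; cv2.imwrite('pics/s5.png',cv2.resize(b,(750,570)))
E
```

```text
{'time': 36.1667, 'q': [-0.5317, 0.2791, 1.8456, 0.0018, 1.0171, -0.4543], 'position': [0.4315, -0.1245, 0.2389], 'tool_rot': [0.7343, 0.6789, 0.0007, -0.0003], 'ft_force': [-0.8473, 0.3612, -0.0817], 'grip_width': 0.087, 'grip_force': 0.0}
yel 20 [[ 0.57067413 -0.22812224  0.054     ]]
red 26 [[ 0.43100029 -0.21989687  0.054     ]]
```

View pics/s5.png

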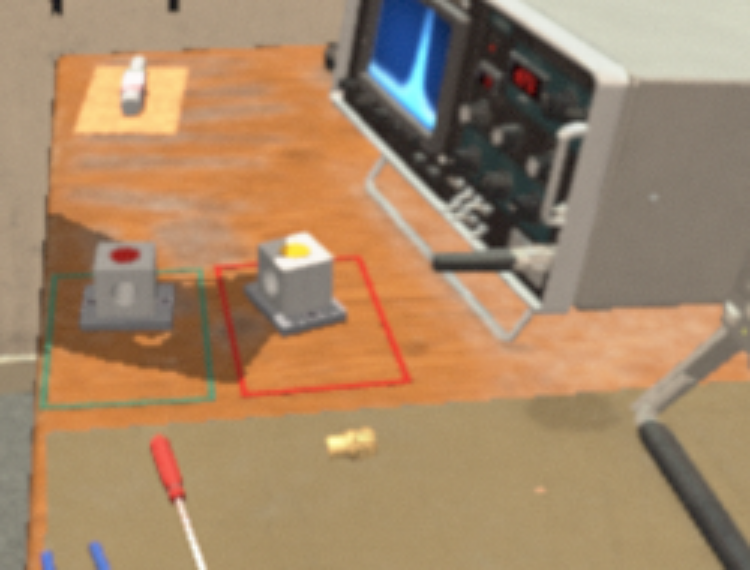

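The red block stands in the green outline at (127,285), the yellow in the red outline at (297,285), and the gauge lies on the mat at (133,88). No blue block is present.

```bash
python3 -c "
from rig import robot
print(robot.hand_in())"
```

```text
the job is handed in; nothing more can be done
None
```

The job is handed in, though the hand-in call gave no verdict: the red block refused the no-go end and stands in the green outline, the yellow block was worn and stands in the red outline, no blue block was present, and the gauge lies on its mat.

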